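# Set a drilled piece of tube in the tacking jig

## Robot

A 7-joint arm with a two-finger parallel gripper is mounted at the origin on a cart in front of the work surface, level with it; the furniture and walls round the work are solid. World frame = base frame: x ahead of the robot, y to its left, z up, the work surface at z = 0. Lengths are in m, angles in rad, forces in N, time in s.
With the tool pointing down it reaches from about 0.4 to 0.875 m from the base axis. Payload 19.3 kg.
Tool frame: the origin (TCP) lies at the very end of the fingers, on their centre line; the grasp point (between the pads) lies 19 mm behind it; z points along the fingers, y is the line along which they close (so a half turn about z gives the same grasp; the last joint's range is limited). The gripper opens to 85 mm and grips with 20 to 120 N. Pads are 22 mm wide; open, the fingers measure 114 mm over their backs; the gripper's body (76 mm by 85 mm) begins 54 mm behind the grasp point. The pads swing forward as they close: fully open they stand 13 mm farther back than shut.
Start: joints at [-1.358, 0.521, -0.036, 1.599, 0.021, 1.021, -0.113], TCP at [0.174, 0.6, 0.231] pointing down, gripper open.
Joint ranges: [-2.91, 2.91], [-0.3, 2.13], [-1.5, 1.42], [0.17, 2.43], [-1.26, 4.41], [0.16, 1.93], [-2.52, 2.52]. Speed limits (rad/s): [1.89, 1.89, 2.39, 2.39, 3.01, 3.01, 3.01].

## Interface

Orientations are given as [roll, pitch, yaw] about the fixed x, y, z axes, in that order (R = Rz(yaw) Ry(pitch) Rx(roll)).
In Python, from workcell import monitor, viewer, bot gives the robot as it stands.
- The arm moves only by the tool move_arm, never from a script. Its arguments are lists of equal length, an entry for each row: "gripper": the opening, from 0 (shut) to 1 (fully open); "linear": the shift along the tool's x, y, z in cm, a list of three; "twist": the turn about the tool's z in degrees. A call has 1 to 8 rows; each row shifts and turns the commanded pose from where the row before left it, along the tool's axes as they then stand; what a row does not reach is not made up. A row lasts 1/10 s, in which the tool goes at most 50 mm and 8.59 degrees, less where a joint would pass 70% of its speed; a pose out of reach is approached as far as the arm can. A call with a gripper value outside its range is refused whole. The fingers move at their own pace and stop on an object; "squeeze" is the grip in N (left out, the last holds). Time passes only in rows, so rows that do not move let the fingers close. It gives the time, the measured TCP pose, the force, the opening and the grip force at its end, in the units of the state.
- monitor.observe(): the state, without advancing time (a new reading comes with each control period).
- viewer.grab_frame(name): name is "scene" or "side" or "wrist"; returns a dict with "img" (400x640x3 uint8, red, green, blue), "K" (3x3 intrinsics, pixels), "k1" (the pictures are not rectified: a ray, as slopes to the right and down, at radius r is drawn at 1 + k1 r^2 times it, then the intrinsics apply), "eye" and "rotation" of the camera in the world. Camera axes: x right, y up, looking along -z (the intrinsics and any distortion apply to the point x, -y, -z); pixel columns grow to the right and rows downward; lengths in m; the calibration is good to about 2 mm. A picture is of the moment at which its call begins. There is no depth.
- bot.job_done(): hands the job in; it is judged then, once.
The state is a dict: "clock": time; "qpos": joint angles; "qd": joint speeds; "joint_efforts": joint torques, N m; "position": TCP position; "tool_rot": TCP orientation; "force": force on the tool from outside, world axes, zero at the start; "moment": the same for the moment, N m; "grip_width": finger opening in m; "finger_force": force on a finger pad.
Only numpy, scipy, OpenCV 4.12 (cv2) and the standard library are available. Lean on these libraries where they do the work, as an engineer would, in place of code of your own. Each camera call takes 0.05 s, during which the arm holds its last target. There are 200 camera calls.

## Task

Set the piece of rectangular tube in the tacking jig, so that nuts can be welded over its two holes, and do it only by pushing: push high on its drilled face to tip it over, away from you, so that the holes face up. Push the parked flip stop over from behind, towards you, so that it drops in front of the fence, and push the tube until it lies tight and square against the fence and its right end butts against the flip stop. Do not pick the tube up, and leave the other things where they are.

Things in the scene. Friction and masses are not known exactly. Their poses are not given: they have to be found in the camera images.
- jig: Tacking jig, fixed on the table: steel plate with an aluminium fence bar along its far side. Origin: on the table (z = 0) below the middle of the fence's front face; x points away from the robot, through the fence, y left along it. Plate: x -165 to 30, y -140 to 140 mm, top at z = 10 mm. Fence: front face is the plane x = 0; fills x 0 to 20, y -130 to 130, up to z = 40 mm.
- stop_block: Saddle of the flip stop, fixed on the fence near its right end, 30 mm long, 26 mm high; a lock knob behind it sticks out to x = 33 mm. Origin: on the fence's top (z = 40 mm), in the middle of its thickness, at the stop's middle; axes as the jig's. Hinge pin: along y, 16 mm above. The arm is 14 mm thick: lowered, the face for the tube's end is the plane y = +7 mm of this frame.
- flip_stop (a joint): Angle of the flip stop's arm. 0 = down: its bar (18 mm high) points level from the pin to the robot, its toe (34 mm wide) hangs in front of the fence to 2.5 mm above the plate. 2.3 rad = parked: the bar leans back over the fence 42 degrees past upright, resting by its weight. Pushed from behind towards the robot past 1.85 rad it falls to 0 by itself (0.22 kg).
- stop_bar (a point): Middle of the black cross grip at the end of the flip stop's bar: a round rod along y, 36 mm long, 14 mm thick, 85 mm from the hinge pin. Parked, it is behind the fence, 57 mm farther back and 63 mm higher than the pin, with free space behind. Swinging over, it rises in an arc to 108 mm above the fence's top: push it with the fingertips only and rise with it.
- tube: Loose piece of dark steel rectangular tube, 60 x 40 mm, walls 4 mm, 90 mm long, open at both ends (y -45 to 45 mm), about 0.5 kg; friction on the plate about 0.6. At the start it stands 60 mm high on a narrow side (x -40 to 0, z 0 to 60 mm) in front of the fence, z up. Origin: middle of its bottom edge on the fence's side (x = 0), about which it tips when pushed high on the face x = -40 mm.
- tube_holes (a point): Middle between the two 13 mm holes, on the outer face of the drilled wide wall (tube x = -40 mm, 30 mm up). At the start this face looks at the robot. Tipped past about 35 degrees the tube falls over towards the fence; it then lies 40 mm high and 60 mm deep, this face on top, 50 mm above the table, and the tube's z axis points to the fence.
- tube_end (a point): Corner of the tube at z = 60 mm, x = 0, right end (y = -45 mm). When the tube lies tipped, this is its lower right corner on the fence's side: it must come to the fence's face and to the flip stop's face.
- bolt_up: Bystander: M12 bolt standing on its head on the jig's plate, front right, 53 mm high. Origin under its middle.
- big_nut: Bystander: hexagon nut 30 x 13 mm lying on the jig's plate, right. Origin under its middle.
- nozzle: Bystander: copper gas nozzle standing on the table behind the fence, 21 mm in diameter, 64 mm high. Origin under its middle.
- dip_tin: Bystander: round tin 68 mm in diameter, 53 mm high, on the table behind the jig. Origin under its middle.
- pliers: Bystander: pliers with red grips lying on the table behind the fence, 161 mm long, 12 mm high. Origin under its middle.

How it is judged:
By the outcome, as a careful person would: the job done as asked, in the order asked, and still so for the second after the job is handed in, with the robot touching nothing.
It also fails if it takes over 72 s, if anything falls off the work surface, if the arm or the gripper's body presses on something with over 40 N, if the wrist force passes 120 N, or if a joint passes its speed limit or range.

## Working session

There is one attempt and no reset: what is moved stays moved. The work goes in short steps, Python scripts to look and compute and a tool call to move; the robot and the scene stay as the last step left them, time stands still between calls to the robot, and variables do not carry over. Pictures are saved under pics/ and viewed, at most 10 in all, crops included, and the job is handed in when it is done.

Besides the shell and the picture viewer there is one more tool, called by a JSON object that holds its "fn" and its "kwargs", one argument or row to a line. move_arm: Moves the arm, as the interface text tells. Its arguments: {"type":"object","properties":{"gripper":{"type":"array"},"linear":{"type":"array"},"twist":{"type":"array"},"squeeze":{"type":"number"}},"required":["gripper","linear","twist"]}

```bash
mkdir -p pics; cat > h.py <<'E'
import numpy as np, cv2
from workcell import monitor, viewer, bot
def grab(n):
    f=viewer.grab_frame(n); np.savez(''+n+'.npz',**f); return f
def load(n): return dict(np.load(''+n+'.npz'))
def ray(f,u,v):
    K=np.array(f['K']); p=cv2.undistortPoints(np.array([[[u,v]]],float),K,np.array([float(f['k1']),0,0,0]))[0,0]
    d=np.array(f['rotation'])@np.array([p[0],-p[1],-1]); return np.array(f['eye']),d/np.linalg.norm(d)
def onz(f,u,v,z):
    e,d=ray(f,u,v); return e+d*(z-e[2])/d[2]
def proj(f,P):
    P=np.atleast_2d(P); c=(P-np.array(f['eye']))@np.array(f['rotation']); q=np.c_[c[:,0],-c[:,1],-c[:,2]]
    return cv2.projectPoints(q,np.zeros(3),np.zeros(3),np.array(f['K']),np.array([float(f['k1']),0,0,0]))[0][:,0]
def tri(f,a,g,b):
    e,d=ray(f,*a); h,k=ray(g,*b); s=np.linalg.lstsq(np.c_[d,-k],h-e,rcond=None)[0]
    p,q=e+d*s[0],h+k*s[1]; return (p+q)/2,np.linalg.norm(p-q)
E
python3 - <<'E'
from h import *
ims=[]
for n in("scene","side","wrist"):
    f=grab(n); cv2.imwrite(f'pics/{n}0.png',f['img'][:,:,::-1]); print(n,np.round(f['eye'],3),np.round(f['rotation'],2).tolist(),f['K'][0][0])
print(monitor.observe())
E
```

```text
scene [0.227 0.591 0.546] [0.99, -0.01, -2.6] 494.8815285198865
side [ 0.639 -0.763  0.54 ] [1.01, -0.01, 0.04] 472.7529397287098
wrist [0.105 0.62  0.375] [-0.29, 0.0, 1.29] 295.906453260916
{'clock': 0.15, 'qpos': array([-1.35818435,  0.52187548, -0.03631957,  1.59986165,  0.02117641,
        1.02111073, -0.11279684]), 'qd': array([ 0.00019482, -0.00114113, -0.00041123, -0.00119666, -0.00081775,
        0.00062998, -0.00140365]), 'joint_efforts': array([ 2.18105415e-03, -9.27388287e+01,  1.98082946e+00, -3.70058835e+01,
        1.79464807e-02,  6.52347720e-03,  6.55986855e-05]), 'position': array([0.17436677, 0.59992128, 0.23086456]), 'tool_rot': array([-3.14072235e+00,  4.25569867e-05,  2.85875211e+00]), 'force': array([-0.18634808,  0.10364669, -0.09053934]), 'moment': array([0.02349794, 0.0718537 , 0.02306866]), 'finger_force': 0.0, 'grip_width': 0.08527170105714216}
```

View pics/scene0.png

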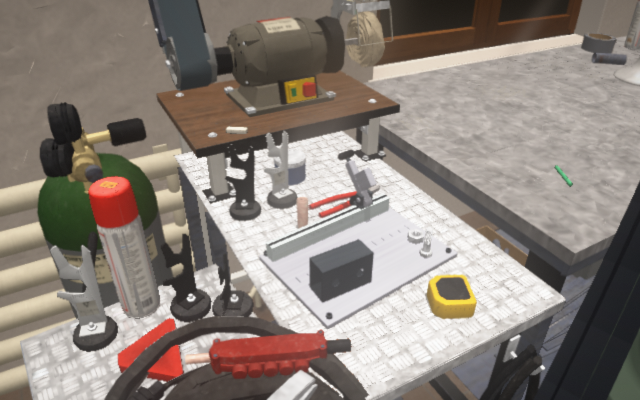

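View pics/side0.png

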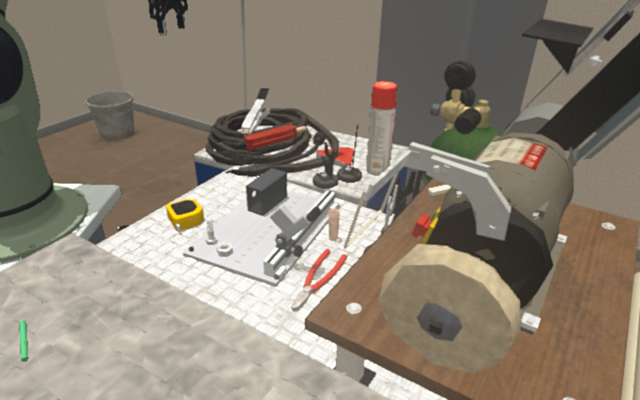

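The scene view shows the plate with corners near (263,255), (329,318) and (456,250), with the tube at about (341,270). The parked stop is at about (358,180), and the nozzle and pliers are behind the fence. "rotation" is an rpy triple, so I'll convert it and enlarge the images.

```bash
python3 - <<'E'
s=open('h.py').read()
s=s.replace("np.array(f['rotation'])","rot(f)").replace("def grab","from scipy.spatial.transform import Rotation as Ro\ndef rot(f):return Ro.from_euler('xyz',np.array(f['rotation'])).as_matrix()\ndef grab",1)
open('h.py','w').write(s)
E
python3 - <<'E'
from h import *
for n,(u0,u1,v0,v1),k in(("scene",(260,460,170,320),4),("side",(180,360,160,310),4)):
    f=load(n); im=cv2.resize(f['img'][v0:v1,u0:u1,::-1],None,fx=k,fy=k,interpolation=cv2.INTER_CUBIC)
    for u in range(u0,u1,20): cv2.putText(im,str(u),((u-u0)*k,10),0,.4,(0,255,0),1); cv2.line(im,((u-u0)*k,12),((u-u0)*k,20),(0,255,0),1)
    for v in range(v0,v1,20): cv2.putText(im,str(v),(0,(v-v0)*k+4),0,.4,(0,255,0),1)
    cv2.imwrite(f'pics/{n}c.png',im)
f=load('scene')
for p in((263,255),(329,318),(456,250)): print(np.round(onz(f,*p,.01),3))
E
```

```text
[0.65  0.086 0.01 ]
[0.481 0.151 0.01 ]
[ 0.373 -0.098  0.01 ]
```

View pics/scenec.png

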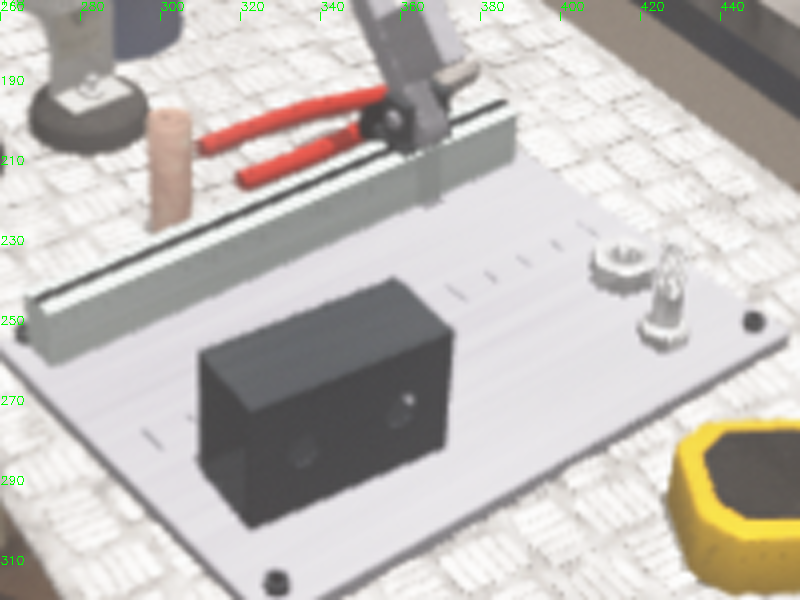

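View pics/sidec.png

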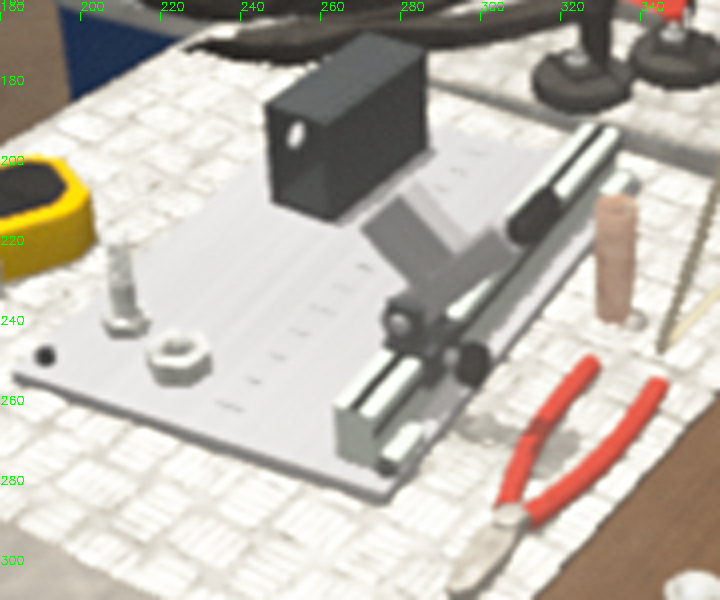

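The scene crop shows the fence's front edge from (271.3,246.8) to (389.2,198.3) on top, and the tube's top corners at (322.5,272.7), (373.2,253), (310,258) and (358.7,239.7). The side crop shows the black cross grip at about (313,214), the saddle at about (284,243), and the right end of the fence top at (263.8,261.7). The pliers and nozzle are behind it.

```bash
python3 - <<'E'
from h import *
s=load('scene');d=load('side'); r=lambda x:np.round(x,4)
print('plate far-R',r(onz(d,276.3,285.5,.01)),'near-R',r(onz(d,183,253.7,.01)),r(onz(s,457,254,.01)))
fl=onz(s,271.3,246.8,.04); fr=onz(s,389.2,198.3,.04); fl2=onz(d,326.2,190.5,.04); fr2=onz(d,263.8,261.7,.04)
print('fence top',r(fl),r(fr),r(np.linalg.norm(fl-fr)),'side',r(fl2),r(fr2),r(np.linalg.norm(fl2-fr2)))
print('fence bot',r(onz(s,273,261.3,.01)),r(onz(s,389,210,.01)))
L=(fl+fl2)/2; R=(fr+fr2)/2; o=(L+R)/2; y=(L-R)/np.linalg.norm(L-R); yaw=np.arctan2(-y[0],y[1])
x=np.array([y[1],-y[0],0]); o[2]=0; print('jig',r(o),'yaw deg',np.degrees(yaw))
M=np.c_[x,y,[0,0,1]]
J=lambda p:r((p-o)@M)*1000
for n,u in dict(nl=(322.5,272.7),nr=(373.2,253),fl=(310,258),fr=(358.7,239.7)).items(): print('tube top',n,J(onz(s,*u,.07)))
for n,u in dict(nr=(246.8,184.5),fl=(286.5,172.5),fr=(263,199)).items(): print('tube side top',n,J(onz(d,*u,.07)))
for n,u in dict(nl=(322.5,302),nr=(371.3,281.7)).items(): print('tube bot',n,J(onz(s,*u,.01)))
print('bolt',J(onz(s,425.5,254,.01)),J(onz(d,211.5,241,.01)),'nut',J(onz(s,415.7,237,.023)),J(onz(d,224,246,.023)))
print('nozzle base',J(onz(s,302,227,0)),J(onz(d,333,239,0)),'top',J(onz(s,302.5,199,.064)),J(onz(d,334,211,.064)))
for n,u in dict(gripR=(304.5,238),gripL=(344,250)).items(): pass
for n,u in dict(a=(328,250),b=(344,256),tip=(296,306),piv=(307,290)).items(): print('pliers',n,J(onz(d,*u,.01)))
gm,e=tri(s,(354,165),d,(313.2,213.8)); print('grip',J(gm),e)
# predicted: which stop y matches grip pixel in side (jig x=10+57,z=40+16+63)
for yy in np.arange(-110,-40,10):
    P=o+M@np.array([67,yy,119])/1000; Q=o+M@np.array([10,yy,56])/1000
    print(yy,r(proj(d,P)),r(proj(s,P)),'pin',r(proj(d,Q)),r(proj(s,Q)))
im=cv2.resize(s['img'][140:215,330:400,::-1],None,fx=8,fy=8,interpolation=cv2.INTER_CUBIC); cv2.imwrite('pics/stop.png',im)
np.savez('jig.npz',o=o,M=M)
E
```

```text
plate far-R [ 0.5509 -0.1735  0.01  ] near-R [ 0.3735 -0.0982  0.01  ] [ 0.3678 -0.0883  0.01  ]
fence top [0.6271 0.0901 0.04  ] [ 0.5241 -0.1443  0.04  ] 0.256 side [0.6258 0.0915 0.04  ] [ 0.5282 -0.1496  0.04  ] 0.2601
fence bot [0.6255 0.0903 0.01  ] [ 0.5245 -0.1496  0.01  ]
jig [ 0.5763 -0.0281  0.    ] yaw deg -22.863684792047334
tube top nl [-126.9  117.8   70. ]
tube top nr [-135.7   29.3   70. ]
tube top fl [-89.3 113.7  70. ]
tube top fr [-97.3  26.2  70. ]
tube side top nr [-132.6   33.4   70. ]
tube side top fl [-85.8 113.5  70. ]
tube side top fr [-74.9  -0.2  70. ]
tube bot nl [-125.7  116.8   10. ]
tube bot nr [-134.7   27.7   10. ]
bolt [-136.6  -92.6   10. ] [-136.7  -89.5   10. ] nut [-103.8  -99.7   23. ] [ -95.8 -105.9   23. ]
nozzle base [62.9 27.5  0. ] [59.9 29.2  0. ] top [59.4 27.2 64. ] [59.8 29.6 64. ]
pliers a [ 70.6 -18.6  10. ]
pliers b [103.7 -22.   10. ]
pliers tip [  84.4 -171.8   10. ]
pliers piv [  83.6 -131.3   10. ]
grip [ 53.5 -71.  109.7] 0.02258540659337887
-110 [[303.5034 225.9559]] [[360.3538 149.4763]] pin [[273.3113 248.3683]] [[378.2917 190.9944]]
-100 [[306.3536 222.7239]] [[356.225  150.9002]] pin [[276.2614 245.1367]] [[374.2443 192.6551]]
-90 [[309.1456 219.5578]] [[352.05   152.3404]] pin [[279.1552 241.9669]] [[370.1512 194.3344]]
-80 [[311.8811 216.4557]] [[347.8282 153.7972]] pin [[281.9942 238.857 ]] [[366.0118 196.0327]]
-70 [[314.562  213.4157]] [[343.559  155.2709]] pin [[284.78   235.8053]] [[361.8253 197.7501]]
-60 [[317.1898 210.4358]] [[339.2416 156.7615]] pin [[287.5141 232.8103]] [[357.5913 199.4869]]
-50 [[319.7661 207.5144]] [[334.8755 158.2695]] pin [[290.198  229.8704]] [[353.3089 201.2433]]
```

View pics/stop.png

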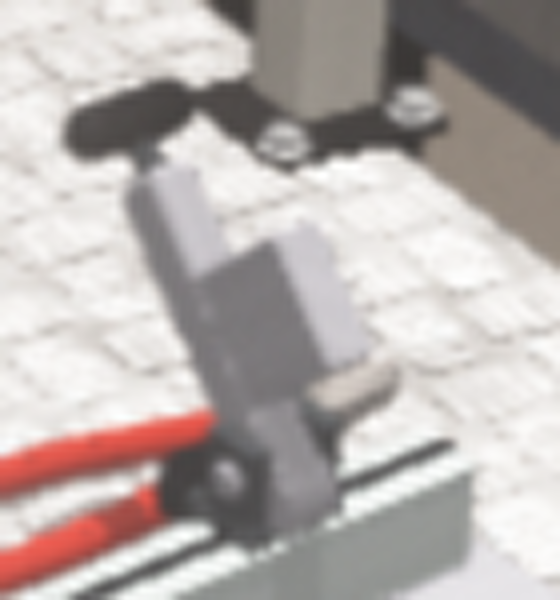

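The enlarged crop puts the middle of the grip at scene pixel (346,154). With the side view, that gives the stop at jig y of about -75 mm. The tube is at jig yaw of about -5.7°, with the middle of its near face at jig (-131, 73).

```bash
cat >> h.py <<'E'
jg=np.load('jig.npz'); O,M=jg['o'],jg['M']; JY=-22.86
W=lambda *p:O+M@np.array(p)/1000.
Ji=lambda p:((np.array(p)-O)@M)*1000
def go(p,yaw=None,s=None):
    s=s or monitor.observe(); R=Ro.from_euler('xyz',s['tool_rot']).as_matrix(); d=R.T@(np.array(p)-s['position'])*100
    y=np.degrees(s['tool_rot'][2]); print('at jig',np.round(Ji(s['position']),1),'yaw',round(y,1),'lin cm',np.round(d,2),'twist',None if yaw is None else round((y-yaw+90)%180-90,1))
E
python3 - <<'E'
from h import *
s=load('scene')
for n,u in dict(can=(140,310),clampA=(245,215),clampB=(283,203),clampC=(190,310),clampD=(235,305),torch=(300,355),legfront=(370,150),tinb=(290,180)).items(): print(n,np.round(onz(s,*u,0),3),np.round(Ji(onz(s,*u,0))))
d=load('side'); print('wood edge', [np.round(onz(d,*u,.1),3) for u in((308,323),(426,200))],np.round(ray(d,350,310)[0],2))
q=monitor.observe()['qpos']
u=np.array([np.cos(np.radians(-28.6)),np.sin(np.radians(-28.6)),0])
P=W(-131,73.5,0); print(P)
go(np.r_[(P-.055*u)[:2],.30],151.4); go(np.r_[(P-.055*u)[:2],.058],151.4)
E
```

```text
can [0.738 0.28  0.   ] [ 29. 346.   0.]
clampA [ 0.76  -0.002  0.   ] [160.  95.   0.]
clampB [ 0.722 -0.075  0.   ] [152.  13.   0.]
clampC [0.673 0.239 0.   ] [-15. 284.   0.]
clampD [0.622 0.195 0.   ] [-45. 223.   0.]
torch [0.485 0.223 0.   ] [-182.  196.    0.]
legfront [ 0.677 -0.373  0.   ] [ 227. -279.    0.]
tinb [ 0.761 -0.157  0.   ] [220. -47.   0.]
wood edge [array([ 0.613, -0.34 ,  0.1  ]), array([ 0.806, -0.034,  0.1  ])] [ 0.64 -0.76  0.54]
[0.48414722 0.0905667  0.        ]
at jig [-614.3  422.5  230.9] yaw 163.8 lin cm [-38.59 -39.09  -6.88] twist 12.4
at jig [-614.3  422.5  230.9] yaw 163.8 lin cm [-38.59 -39.07  17.32] twist 12.4
```

{"fn": "move_arm", "kwargs": {
  "gripper": [0.5, 0.5],
  "linear": [
    [0, 0, -4],
    [0, 0, -4]
  ],
  "twist": [0, 0]
}}

```text
clock: 0.35
position: [0.1743, 0.5995, 0.3114]
tool_rot: [-3.139, 0.0, 2.859]
force: [-0.3, -0.1, -0.3]
grip_width: 0.0592
finger_force: 0.0
```

{"fn": "move_arm", "kwargs": {
  "gripper": [0.5, 0.5, 0.5, 0.5, 0.5, 0.5, 0.5, 0.5],
  "linear": [
    [-3.2, -3.25, 0],
    [-3.2, -3.25, 0],
    [-3.2, -3.25, 0],
    [-3.2, -3.25, 0],
    [-3.2, -3.25, 0],
    [-3.2, -3.25, 0],
    [-3.2, -3.25, 0],
    [-3.2, -3.25, 0]
  ],
  "twist": [0, 0, 0, 0, 0, 0, 0, 0]
}}

```text
clock: 1.15
position: [0.3482, 0.2772, 0.3113]
tool_rot: [3.141, -0.0, 2.859]
force: [0.6, 0.7, 0.8]
grip_width: 0.0425
finger_force: 0.0
```

{"fn": "move_arm", "kwargs": {
  "gripper": [0.5, 0.5, 0.5, 0.5, 0.5, 0.5],
  "linear": [
    [-3.2, -3.25, 0],
    [-3.2, -3.25, 0],
    [-3.2, -3.25, 0],
    [-3.2, -3.25, 0],
    [0, 0, 0],
    [0, 0, 0]
  ],
  "twist": [0, 0, 0, 0, 6.2, 6.2]
}}

```text
clock: 1.75
position: [0.4347, 0.1171, 0.3112]
tool_rot: [-3.141, -0.0, 2.636]
force: [1.0, 0.7, -0.2]
grip_width: 0.0428
finger_force: 0.0
```

```bash
python3 - <<'E'
from h import *
print(np.round(monitor.observe()['qpos'],2))
u=np.array([np.cos(np.radians(-28.6)),np.sin(np.radians(-28.6)),0]); P=W(-131,73.5,0)
go(np.r_[(P-.055*u)[:2],.058],151.4)
E
```

```text
[-0.66  0.15  0.3   1.94 -0.05  1.06  0.73]
at jig [-186.9   78.8  311.2] yaw 151.0 lin cm [-0.12  0.04 25.32] twist -0.4
```

{"fn": "move_arm", "kwargs": {
  "gripper": [0.5, 0.5, 0.5, 0.5, 0.5, 0.5, 0.5, 0.5],
  "linear": [
    [0, 0, 4],
    [0, 0, 4],
    [0, 0, 4],
    [0, 0, 4],
    [0, 0, 4],
    [0, 0, 4],
    [0, 0, 1.3],
    [0, 0, 0]
  ],
  "twist": [0, 0, 0, 0, 0, 0, 0, -0.4]
}}

```text
clock: 2.55
position: [0.4332, 0.118, 0.0566]
tool_rot: [-3.139, -0.002, 2.649]
force: [-0.1, -0.5, 0.5]
grip_width: 0.0424
finger_force: 0.0
```

{"fn": "move_arm", "kwargs": {
  "gripper": [0.5, 0.5, 0.5, 0.5, 0.5, 0.5, 0.5, 0.5],
  "linear": [
    [-1, 0, 0],
    [-1, 0, 0],
    [-1, 0, 0],
    [-0.7, 0, 0],
    [-0.4, 0, 0],
    [-0.4, 0, 0],
    [-0.4, 0, 0],
    [-0.4, 0, 0]
  ],
  "twist": [0, 0, 0, 0, 0, 0, 0, 0]
}}

```text
clock: 3.35
position: [0.4809, 0.0935, 0.0583]
tool_rot: [-3.141, -0.001, 2.65]
force: [-2.8, 1.2, 2.6]
grip_width: 0.043
finger_force: 1.5
```

```bash
python3 - <<'E'
from h import *
go(W(-131,73.5,58))
a=grab('scene')['img'][150:330,240:460]; b=grab('side')['img'][130:310,170:390]
cv2.imwrite('pics/push1.png',cv2.resize(np.hstack([a,b])[:,:,::-1],(800,330),interpolation=cv2.INTER_CUBIC))
E
```

```text
at jig [-135.1   75.    58.3] yaw 151.8 lin cm [-0.42 -0.11  0.03] twist None
```

View pics/push1.png

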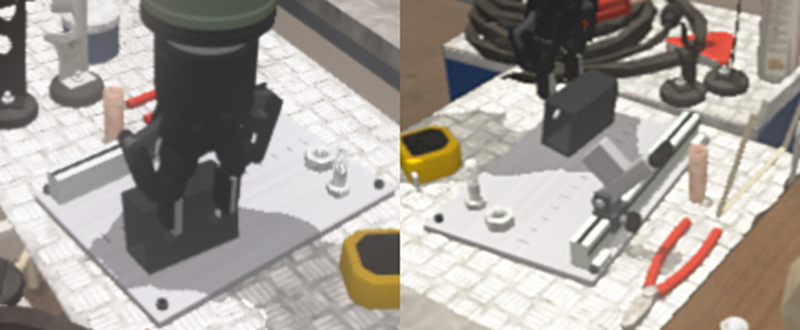

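Both fingertips are on the drilled face, high up and centred on the tube, with about 3 N of contact. I'll keep pushing.

{"fn": "move_arm", "kwargs": {
  "gripper": [0.5, 0.5, 0.5, 0.5, 0.5, 0.5, 0.5, 0.5],
  "linear": [
    [-0.4, 0, 0],
    [-0.4, 0, 0],
    [-0.4, 0, 0],
    [-0.4, 0, 0],
    [-0.4, 0, 0],
    [-0.4, 0, 0],
    [-0.4, 0, 0],
    [-0.4, 0, 0]
  ],
  "twist": [0, 0, 0, 0, 0, 0, 0, 0]
}}

```text
clock: 4.25
position: [0.5096, 0.0781, 0.0583]
tool_rot: [-3.142, 0.0, 2.649]
force: [0.6, 0.3, 0.1]
grip_width: 0.0428
finger_force: 0.0
```

{"fn": "move_arm", "kwargs": {
  "gripper": [0.5, 0.5, 0.5, 0.5],
  "linear": [
    [-0.4, 0, 0],
    [-0.4, 0, 0],
    [0, 0, 0],
    [0, 0, 0]
  ],
  "twist": [0, 0, 0, 0]
}}

```text
clock: 4.65
position: [0.5163, 0.0745, 0.0583]
tool_rot: [-3.142, -0.0, 2.649]
force: [-0.4, -0.1, 0.1]
grip_width: 0.0429
finger_force: 0.0
```

```bash
python3 - <<'E'
from h import *
go(W(-131,73.5,58))
a=grab('scene')['img'][150:330,240:460]; b=grab('side')['img'][130:310,170:390]
cv2.imwrite('pics/push2.png',cv2.resize(np.hstack([a,b])[:,:,::-1],(800,330),interpolation=cv2.INTER_CUBIC))
E
```

```text
at jig [-95.2  71.2  58.3] yaw 151.8 lin cm [ 3.59 -0.1   0.03] twist None
```

View pics/push2.png

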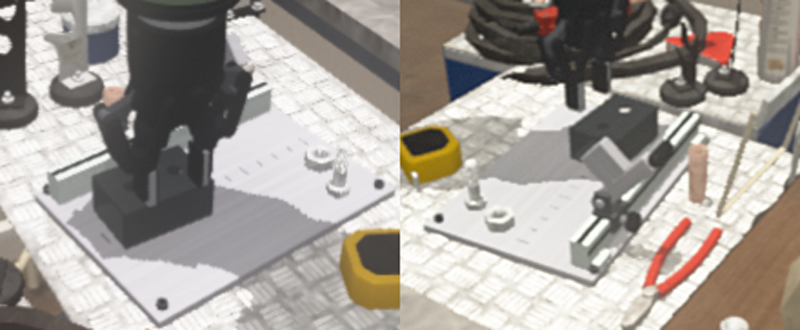

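The tube has tipped cleanly, and a hole now shows on its top face. Next is the flip stop, so I'll check how close the grinder is behind it.

```bash
python3 - <<'E'
from h import *
s=load('scene');d=load('side')
for n,a,b in(('wood corner R',(398,105),(308,323)),('wheel',(362,38),(440,320)),('wood L',(212,141),(428,165))):
    p,e=tri(s,a,d,b); print(n,np.round(p,3),np.round(Ji(p)),round(e,3))
go(W(103,-75,230),157.14); go(W(103,-75,114),157.14)
E
```

```text
wood corner R [ 0.615 -0.37   0.13 ] [ 168. -300.  130.] 0.001
wheel [ 0.744 -0.453  0.234] [ 320. -327.  234.] 0.016
wood L [0.811 0.008 0.149] [202. 125. 149.] 0.002
at jig [-95.4  71.2  58.3] yaw 151.8 lin cm [-21.11 -12.71 -17.18] twist -5.3
at jig [-95.4  71.2  58.3] yaw 151.8 lin cm [-21.11 -12.71  -5.58] twist -5.3
```

{"fn": "move_arm", "kwargs": {
  "gripper": [0.5, 0.2, 0, 0, 0, 0],
  "linear": [
    [0, 0, -4.5],
    [0, 0, -4.5],
    [0, 0, -4.5],
    [0, 0, -4],
    [0, 0, 0],
    [0, 0, 0]
  ],
  "twist": [0, 0, 0, -5.4, 0, 0]
}}

```text
clock: 5.35
position: [0.5163, 0.0748, 0.2339]
tool_rot: [3.14, 0.001, 2.743]
force: [-1.0, -0.5, -0.9]
grip_width: -0.0
finger_force: 0.0
```

```bash
python3 - <<'E'
from h import *
go(W(105,-75,235),157.14); go(W(105,-75,114),157.14)
E
```

```text
at jig [-95.2  71.4 233.9] yaw 157.2 lin cm [-20.01 -14.66  -0.11] twist 0.0
at jig [-95.2  71.4 233.9] yaw 157.2 lin cm [-20.   -14.68  11.99] twist 0.0
```

{"fn": "move_arm", "kwargs": {
  "gripper": [0, 0, 0, 0, 0, 0, 0],
  "linear": [
    [-3.4, -2.45, 0],
    [-3.4, -2.45, 0],
    [-3.4, -2.45, 0],
    [-3.3, -2.45, 0],
    [-3.3, -2.45, 0],
    [-3.2, -2.45, 0],
    [0, 0, 0]
  ],
  "twist": [0, 0, 0, 0, 0, 0, 0]
}}

```text
clock: 6.05
position: [0.6438, -0.144, 0.2309]
tool_rot: [-3.138, -0.001, 2.738]
force: [-1.1, 0.8, 0.5]
grip_width: 0.0001
finger_force: 0.0
```

{"fn": "move_arm", "kwargs": {
  "gripper": [0, 0, 0, 0, 0],
  "linear": [
    [0, 0, 3],
    [0, 0, 3],
    [0, 0, 3],
    [0, 0, 3],
    [0, 0, 0]
  ],
  "twist": [0, 0, 0, 0, 0]
}}

```text
clock: 6.55
position: [0.6407, -0.1376, 0.1082]
tool_rot: [-3.14, -0.008, 2.743]
force: [-0.9, -0.1, 0.1]
grip_width: -0.0002
finger_force: 0.0
```

```bash
python3 - <<'E'
from h import *
go(W(105,-75,114),157.14); print(monitor.observe()['force'])
a=grab('scene')['img'][100:260,260:460]; b=grab('side')['img'][130:290,200:400]
cv2.imwrite('pics/stop2.png',cv2.resize(np.hstack([a,b])[:,:,::-1],(800,320),interpolation=cv2.INTER_CUBIC))
E
```

```text
at jig [101.9 -75.9 108.2] yaw 157.2 lin cm [-0.3   0.09 -0.58] twist 0.0
[-0.86258516 -0.08116891  0.05875277]
```

View pics/stop2.png

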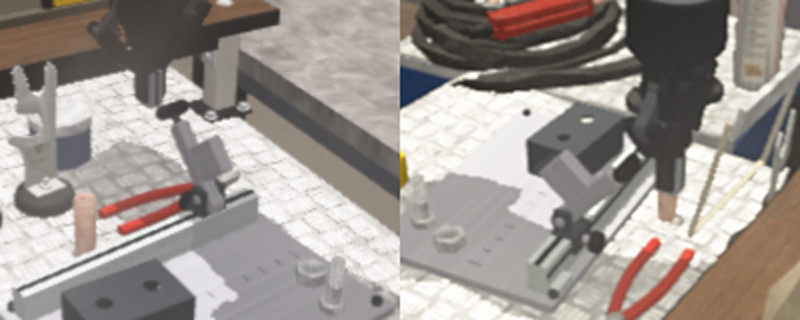

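The closed fingers stand behind the black grip, at left-pane pixel (150,90) against the grip at (172,110). They are in line with it, so I'll push towards the robot and rise along the arc.

{"fn": "move_arm", "kwargs": {
  "gripper": [0, 0, 0, 0, 0, 0, 0, 0],
  "linear": [
    [0.9, 0, -0.3],
    [0.9, 0, -0.3],
    [0.5, 0, -0.33],
    [0.5, 0, -0.33],
    [0.55, 0, -0.3],
    [0.55, 0, -0.3],
    [0.6, 0, -0.23],
    [0.6, 0, -0.23]
  ],
  "twist": [0, 0, 0, 0, 0, 0, 0, 0]
}}

```text
clock: 7.45
position: [0.5962, -0.1185, 0.1367]
tool_rot: [-3.142, -0.0, 2.744]
force: [0.7, -0.3, -0.5]
grip_width: -0.0001
finger_force: 0.0
```

{"fn": "move_arm", "kwargs": {
  "gripper": [0, 0, 0, 0, 0],
  "linear": [
    [0.5, 0, -0.12],
    [0.5, 0, -0.12],
    [0.5, 0, -0.12],
    [0, 0, 0],
    [0, 0, 0]
  ],
  "twist": [0, 0, 0, 0, 0]
}}

```text
clock: 7.95
position: [0.5829, -0.1129, 0.1402]
tool_rot: [3.142, 0.0, 2.744]
force: [-0.4, -0.2, 0.4]
grip_width: 0.0002
finger_force: 0.0
```

```bash
python3 - <<'E'
from h import *
go(W(105,-75,114),157.14); print(monitor.observe()['force'])
a=grab('scene')['img'][140:300,260:460]; b=grab('side')['img'][150:310,180:380]
cv2.imwrite('pics/stop3.png',cv2.resize(np.hstack([a,b])[:,:,::-1],(800,320),interpolation=cv2.INTER_CUBIC))
E
```

```text
at jig [ 39.1 -75.6 140.2] yaw 157.2 lin cm [-6.59  0.05  2.62] twist 0.1
[-0.43652442 -0.2065016   0.35000896]
```

View pics/stop3.png

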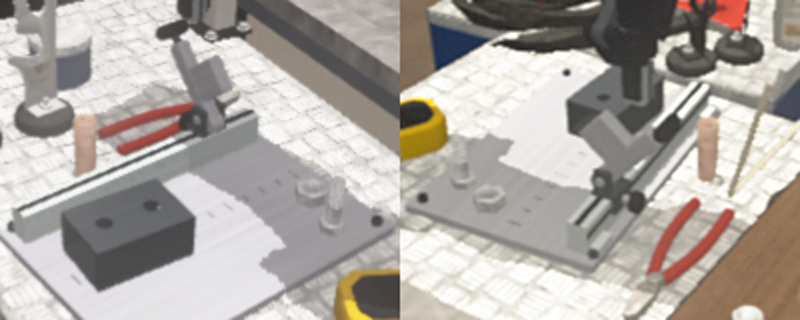

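The stop is still parked, so the fingertips slid over the grip. I'll go back around and come in lower.

{"fn": "move_arm", "kwargs": {
  "gripper": [0, 0, 0, 0, 0, 0, 0, 0],
  "linear": [
    [0, 0, -2],
    [-2.5, 0, 0],
    [-2.5, 0, 0],
    [-2, 0, 0],
    [0, 0, 2],
    [0, 0, 2],
    [0, 0, 1.5],
    [0, 0, 0]
  ],
  "twist": [0, 0, 0, 0, 0, 0, 0, 0]
}}

```text
clock: 8.85
position: [0.6463, -0.1398, 0.103]
tool_rot: [-3.141, -0.003, 2.744]
force: [-1.4, 0.5, 0.5]
grip_width: 0.0002
finger_force: 0.0
```

{"fn": "move_arm", "kwargs": {
  "gripper": [0, 0],
  "linear": [
    [0, 0, 0],
    [0, 0, 0]
  ],
  "twist": [0, 0]
}}

```text
clock: 9.05
position: [0.6479, -0.1402, 0.1061]
tool_rot: [3.141, 0.001, 2.744]
force: [-0.0, -0.6, 1.1]
grip_width: 0.0002
finger_force: 0.0
```

```bash
python3 - <<'E'
from h import *
go(W(85,-75,107),157.14); print(monitor.observe()['force'])
E
```

```text
at jig [109.5 -75.5 106.1] yaw 157.2 lin cm [ 2.45  0.05 -0.09] twist 0.1
[-0.02215883 -0.56859352  1.05126055]
```

{"fn": "move_arm", "kwargs": {
  "gripper": [0, 0, 0, 0, 0, 0],
  "linear": [
    [0.8, 0, 0],
    [0.8, 0, 0],
    [0.5, 0, 0],
    [0.3, 0, 0],
    [0.3, 0, 0],
    [0, 0, 0]
  ],
  "twist": [0, 0, 0, 0, 0, 0]
}}

```text
clock: 9.65
position: [0.6224, -0.1294, 0.1052]
tool_rot: [3.141, 0.0, 2.744]
force: [0.5, -0.4, -0.3]
grip_width: -0.0005
finger_force: 0.2
```

{"fn": "move_arm", "kwargs": {
  "gripper": [0, 0, 0],
  "linear": [
    [0.3, 0, 0],
    [0.3, 0, 0],
    [0, 0, 0]
  ],
  "twist": [0, 0, 0]
}}

```text
clock: 9.95
position: [0.6166, -0.1271, 0.1051]
tool_rot: [-3.142, -0.0, 2.744]
force: [0.8, -0.5, -0.8]
grip_width: -0.0001
finger_force: 0.1
```

```bash
python3 - <<'E'
from h import *
go(W(85,-75,107),157.14); print(monitor.observe()['force'])
a=grab('scene')['img'][120:200,320:400]; b=grab('side')['img'][170:250,270:350]
cv2.imwrite('pics/stop4.png',cv2.resize(np.hstack([a,b])[:,:,::-1],(800,400),interpolation=cv2.INTER_CUBIC))
E
```

```text
at jig [ 75.6 -75.6 105.1] yaw 157.2 lin cm [-0.94  0.06 -0.19] twist 0.1
[ 0.75671723 -0.51323017 -0.77416537]
```

View pics/stop4.png

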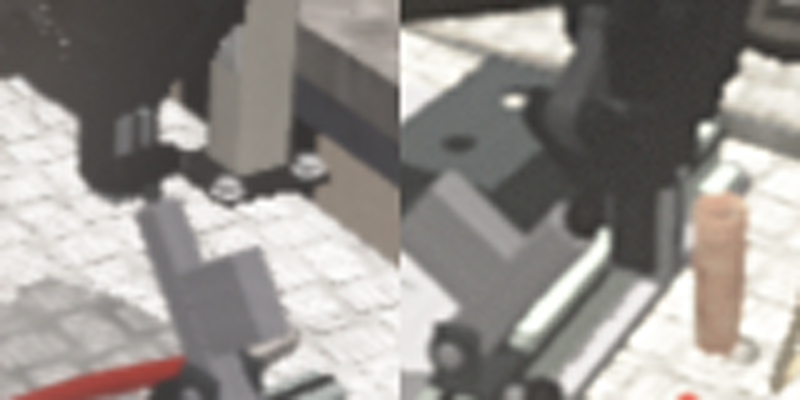

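The fingertips (right pane, about (640,260)) are now against the grip at about (585,210). The neck has moved about 2 px towards the robot, so contact has begun. I'll follow the arc with the tips about 12 mm below the rod's centre.

{"fn": "move_arm", "kwargs": {
  "gripper": [0, 0, 0, 0, 0, 0, 0, 0],
  "linear": [
    [0.35, 0, -0.4],
    [0.35, 0, -0.4],
    [0.4, 0, -0.2],
    [0.4, 0, -0.2],
    [0.4, 0, -0.2],
    [0.4, 0, -0.18],
    [0.4, 0, -0.18],
    [0.4, 0, -0.18]
  ],
  "twist": [0, 0, 0, 0, 0, 0, 0, 0]
}}

```text
clock: 10.85
position: [0.588, -0.1151, 0.1246]
tool_rot: [-3.142, -0.0, 2.744]
force: [-0.3, -0.8, -0.4]
grip_width: 0.0004
finger_force: 0.0
```

{"fn": "move_arm", "kwargs": {
  "gripper": [0, 0, 0, 0, 0, 0, 0, 0],
  "linear": [
    [0.4, 0, -0.1],
    [0.4, 0, -0.1],
    [0.3, 0, 0],
    [0.3, 0, 0],
    [0, 0, 0],
    [0, 0, 0],
    [0, 0, 0],
    [0, 0, 0]
  ],
  "twist": [0, 0, 0, 0, 0, 0, 0, 0]
}}

```text
clock: 11.65
position: [0.5755, -0.1099, 0.1264]
tool_rot: [-3.142, 0.0, 2.743]
force: [0.2, 0.2, -0.5]
grip_width: 0.0002
finger_force: 0.0
```

```bash
python3 - <<'E'
from h import *
s0=load('scene'); go(W(85,-75,107),157.14); print(monitor.observe()['force'])
s=grab('scene');d=grab('side')
# expected grip when down: jig (10-85,-75,56); mean brightness vs parked place
for n,f in(('scene',s),('side',d)):
    for P in((-75,-75,56),(67,-75,119),(-17,-75,30)):
        u,v=proj(f,W(*P))[0].astype(int); print(n,P,(u,v),f['img'][v-1:v+2,u-1:u+2].mean((0,1)).round())
E
```

```text
at jig [ 31.1 -75.7 126.4] yaw 157.2 lin cm [-5.39  0.07  1.94] twist 0.0
[ 0.24142379  0.15734552 -0.534014  ]
scene (-75, -75, 56) (np.int64(395), np.int64(218)) [67. 65. 65.]
scene (67, -75, 119) (np.int64(345), np.int64(154)) [231. 228. 225.]
scene (-17, -75, 30) (np.int64(372), np.int64(215)) [121. 119. 121.]
side (-75, -75, 56) (np.int64(241), np.int64(225)) [56. 55. 52.]
side (67, -75, 119) (np.int64(313), np.int64(214)) [236. 239. 231.]
side (-17, -75, 30) (np.int64(270), np.int64(245)) [132. 130. 128.]
```

The stop is down: the grip is dark at its lowered place and the parked place is now bare. I'll retract to the near side and measure the lying tube.

{"fn": "move_arm", "kwargs": {
  "gripper": [0, 0, 0.3, 0.5, 0.5, 0.5, 0.5],
  "linear": [
    [0, 0, -4],
    [0, 0, -4],
    [4, 3, -4],
    [4, 3, 0],
    [4, 3, 0],
    [4, 3, 0],
    [4, 2.5, 0]
  ],
  "twist": [0, 0, 0, 0, 0, 0, 0]
}}

```text
clock: 12.45
position: [0.4517, 0.0937, 0.2379]
tool_rot: [3.141, 0.0, 2.744]
force: [0.7, 0.9, 0.7]
grip_width: 0.0427
finger_force: 0.0
```

```bash
cat >> h.py <<'E'
def tubemeas():
    """top-face quad from dark mask of each view; only edges that are silhouettes are trustworthy -> report hull corners on z=50 and z=10"""
    for n in('scene','side'):
        f=grab(n); im=f['img'].astype(int); m=(im.max(2)<105).astype(np.uint8)
        roi=np.zeros_like(m); poly=proj(f,np.array([W(x,y,z) for x in(-110,2) for y in(-66,135) for z in(10,52)])).astype(np.int32)
        cv2.fillConvexPoly(roi,cv2.convexHull(poly),1); m=cv2.morphologyEx(m*roi,cv2.MORPH_OPEN,np.ones((3,3)))
        k,l,st,c=cv2.connectedComponentsWithStats(m); i=1+np.argmax(st[1:,4]); cn=cv2.findContours((l==i).astype(np.uint8),0,1)[0][0]
        h=cv2.approxPolyDP(cv2.convexHull(cn),2.5,True)[:,0]; print(n,st[i][4])
        for p in h: print('  px',p,'z50',Ji(onz(f,*p,.05)).round()[:2],'z10',Ji(onz(f,*p,.01)).round()[:2])
E
python3 - <<'E'
from h import *
print(np.round(monitor.observe()['qpos'],2)); go(W(-150,65,200),157.14); tubemeas()
E
```

```text
[-0.53  0.26  0.24  2.02 -0.08  0.88  0.92]
at jig [-162.2   63.8  237.9] yaw 157.2 lin cm [-1.21  0.12  3.79] twist 0.1
scene 2175
  px [339 231] z50 [-40.  21.] z10 [  2. -13.]
  px [356 248] z50 [-92.  26.] z10 [-54.  -7.]
  px [355 267] z50 [-127.   57.] z10 [-92.  26.]
  px [308 284] z50 [-116.  136.] z10 [-80. 112.]
  px [292 263] z50 [-63. 129.] z10 [-23. 105.]
  px [291 249] z50 [-33. 112.] z10 [ 9. 86.]
  px [326 233] z50 [-32.  42.] z10 [11. 10.]
side 1210
  px [310 191] z50 [-23.  97.] z10 [-53. 158.]
  px [309 206] z50 [ 1. 45.] z10 [-27. 102.]
  px [289 223] z50 [ -6. -24.] z10 [-35.  27.]
  px [264 215] z50 [-61. -21.] z10 [-94.  30.]
  px [263 200] z50 [-91.  24.] z10 [-126.   80.]
  px [287 182] z50 [-83. 109.] z10 [-118.  172.]
```

{"fn": "move_arm", "kwargs": {
  "gripper": [0.6, 0.6, 0.6, 0.6, 0.6, 0.6, 0.6, 0.6],
  "linear": [
    [-3.7, 0.2, 2],
    [0, 0, 4],
    [0, 0, 4],
    [0, 0, 4],
    [0, 0, 4],
    [0, 0, 3],
    [0, 0, 0],
    [0, 0, 0]
  ],
  "twist": [0, 0, 0, 0, 0, 0, 0, 0]
}}

```text
clock: 13.35
position: [0.4879, 0.0791, 0.0282]
tool_rot: [-3.141, -0.0, 2.743]
force: [-0.5, -0.2, 1.2]
grip_width: 0.0512
finger_force: 0.0
```

{"fn": "move_arm", "kwargs": {
  "gripper": [0.6, 0.6, 0.6, 0.6, 0.6, 0.6, 0.6, 0.6],
  "linear": [
    [-1, 0, 0],
    [-1, 0, 0],
    [-0.7, 0, 0],
    [-0.7, 0, 0],
    [-0.5, 0, 0],
    [-0.5, 0, 0],
    [-0.4, 0, 0],
    [-0.2, 0, 0]
  ],
  "twist": [0, 0, 0, 0, 0, 0, 0, 0]
}}

```text
clock: 14.15
position: [0.5327, 0.0603, 0.0275]
tool_rot: [-3.141, -0.003, 2.744]
force: [-16.8, 5.3, 8.3]
grip_width: 0.0512
finger_force: 8.8
```

```bash
python3 - <<'E'
from h import *
go(W(-65,66,28),157.14)
E
```

```text
at jig [-74.5  64.5  27.5] yaw 157.2 lin cm [-0.95  0.15 -0.05] twist 0.1
```

{"fn": "move_arm", "kwargs": {
  "gripper": [0.6, 0.6, 0.6, 0.6],
  "linear": [
    [-0.1, 0, 0],
    [-0.1, 0, 0],
    [0, 0, 0],
    [0, 0, 0]
  ],
  "twist": [0, 0, 0, 0]
}}

```text
clock: 14.55
position: [0.5327, 0.0603, 0.0273]
tool_rot: [-3.14, -0.006, 2.745]
force: [-19.0, 7.2, 11.9]
grip_width: 0.0511
finger_force: 10.1
```

```bash
python3 - <<'E'
from h import *
go(W(-65,66,28),157.14); print(monitor.observe()['force'],monitor.observe()['moment']); tubemeas()
E
```

```text
at jig [-74.5  64.5  27.3] yaw 157.3 lin cm [-0.95  0.15 -0.08] twist 0.2
[-18.95737051   7.19010586  11.86263335] [1.75116434 3.71259188 0.51241806]
scene 3383
  px [368 206] z50 [-11. -68.] z10 [  34. -108.]
  px [363 225] z50 [-50. -23.] z10 [ -9. -60.]
  px [346 256] z50 [-98.  52.] z10 [-61.  21.]
  px [304 276] z50 [-98. 131.] z10 [-61. 107.]
  px [282 257] z50 [-42. 134.] z10 [  0. 110.]
  px [281 239] z50 [ -2. 111.] z10 [43. 85.]
  px [293 231] z50 [ 5. 83.] z10 [51. 55.]
  px [359 203] z50 [  6. -61.] z10 [  52. -101.]
side 1637
  px [281 173] z50 [-114.  139.] z10 [-151.  203.]
  px [328 184] z50 [ -2. 140.] z10 [-30. 205.]
  px [294 224] z50 [  3. -23.] z10 [-24.  28.]
  px [277 219] z50 [-33. -22.] z10 [-63.  29.]
  px [262 191] z50 [-111.   54.] z10 [-148.  111.]
```

The tube is now square against the fence, with its near bottom edge at x of about -61 at both ends, and it spans y of about 21 to 110. Next I'll push on the left end.

{"fn": "move_arm", "kwargs": {
  "gripper": [0.6, 0.6, 0.6, 0.3, 0.3, 0.3, 0.3, 0.3],
  "linear": [
    [3, 0, 0],
    [0, 0, -4],
    [0, 0, -4],
    [0, 0, -4],
    [-2.4, 2.85, 0],
    [-2.4, 2.85, 0],
    [-2.25, 2.85, 0],
    [0, 0, 0]
  ],
  "twist": [0, 0, 0, 0, 0, 0, 0, 8]
}}

```text
clock: 15.45
position: [0.6093, 0.1248, 0.1475]
tool_rot: [3.139, 0.002, 2.606]
force: [-1.5, -0.6, -0.5]
grip_width: 0.0258
finger_force: 0.0
```

{"fn": "move_arm", "kwargs": {
  "gripper": [0.3, 0.3, 0.3, 0.3, 0.3, 0.3, 0.3, 0.3],
  "linear": [
    [0, 0, 0],
    [0, 0, 0],
    [0, 0, 0],
    [0, 0, 0],
    [0, 0, 0],
    [0, 0, 0],
    [0, 0, 0],
    [0, 0, 0]
  ],
  "twist": [8, 8, 8, 8, 8, 8, 8, 8]
}}

```text
clock: 16.25
position: [0.6064, 0.1223, 0.1478]
tool_rot: [3.141, 0.0, 1.481]
force: [0.6, 0.0, -0.6]
grip_width: 0.0254
finger_force: 0.0
```

{"fn": "move_arm", "kwargs": {
  "gripper": [0.3, 0.3, 0.3, 0.3],
  "linear": [
    [0, 0, 0],
    [0, 0, 0],
    [0, 0, 0],
    [0, 0, 0]
  ],
  "twist": [8, 8, 2, 0]
}}

```text
clock: 16.65
position: [0.6062, 0.1224, 0.1476]
tool_rot: [3.141, 0.001, 1.175]
force: [0.1, 0.6, -0.6]
grip_width: 0.0256
finger_force: 0.0
```

```bash
python3 - <<'E'
from h import *
print(np.round(monitor.observe()['qpos'],2)); go(W(-34,150,28),67.14); tubemeas()
E
```

```text
[-0.71  0.7   0.64  1.72 -0.52  0.9  -0.24]
at jig [-30.9 150.3 147.6] yaw 67.3 lin cm [-0.02 -0.31 11.96] twist 0.2
scene 1765
  px [280 239] z50 [ -1. 113.] z10 [44. 87.]
  px [295 233] z50 [-2. 84.] z10 [44. 55.]
  px [345 239] z50 [-63.  26.] z10 [-23.  -7.]
  px [344 255] z50 [-95.  53.] z10 [-57.  22.]
  px [300 276] z50 [-95. 136.] z10 [-57. 112.]
  px [282 258] z50 [-44. 136.] z10 [ -2. 111.]
side 365
  px [328 184] z50 [ -2. 140.] z10 [-30. 205.]
  px [314 202] z50 [ 3. 62.] z10 [-25. 121.]
  px [290 193] z50 [-56.  72.] z10 [-88. 131.]
  px [296 184] z50 [-62. 110.] z10 [-95. 173.]
  px [314 181] z50 [-34. 139.] z10 [-64. 203.]
```

{"fn": "move_arm", "kwargs": {
  "gripper": [0.3, 0.3, 0.3, 0.3, 0.3, 0.3, 0.3],
  "linear": [
    [0, -0.3, 3],
    [0, 0, 3],
    [0, 0, 3],
    [0, 0, 2.9],
    [0, 0, 0],
    [-1, 0, 0],
    [-1, 0, 0]
  ],
  "twist": [0, 0, 0, 0, 0, 0, 0]
}}

```text
clock: 17.45
position: [0.5961, 0.1042, 0.0303]
tool_rot: [3.14, -0.001, 1.173]
force: [-0.2, 0.1, -0.2]
grip_width: 0.0257
finger_force: 0.0
```

{"fn": "move_arm", "kwargs": {
  "gripper": [0.3, 0.3, 0.3, 0.3, 0.3, 0.3, 0.3, 0.3],
  "linear": [
    [-0.7, 0, 0],
    [-0.7, 0, 0],
    [-0.7, 0, 0],
    [-0.8, 0, 0],
    [-0.8, 0, 0],
    [-0.8, 0, 0],
    [-0.8, 0, 0],
    [0, 0, 0]
  ],
  "twist": [0, 0, 0, 0, 0, 0, 0, 0]
}}

```text
clock: 18.25
position: [0.5744, 0.0547, 0.0287]
tool_rot: [-3.141, 0.001, 1.171]
force: [-0.6, -0.4, -0.6]
grip_width: 0.0256
finger_force: 0.0
```

```bash
python3 - <<'E'
from h import *
go(W(-34,35.5,28),67.14); tubemeas()
E
```

```text
at jig [-33.9  75.5  28.7] yaw 67.1 lin cm [-4.   -0.01  0.07] twist -0.0
scene 2171
  px [368 229] z50 [-64. -22.] z10 [-24. -59.]
  px [366 246] z50 [-97.  10.] z10 [-60. -24.]
  px [329 264] z50 [-98.  85.] z10 [-61.  56.]
  px [299 245] z50 [-32.  96.] z10 [11. 69.]
  px [302 227] z50 [ 6. 65.] z10 [51. 35.]
  px [330 215] z50 [7. 5.] z10 [ 52. -30.]
  px [347 212] z50 [ -4. -25.] z10 [ 42. -62.]
side 1252
  px [328 184] z50 [ -2. 140.] z10 [-30. 205.]
  px [289 230] z50 [  4. -44.] z10 [-24.   6.]
  px [264 223] z50 [-48. -44.] z10 [-79.   5.]
  px [263 216] z50 [-61. -25.] z10 [-94.  26.]
  px [281 173] z50 [-114.  139.] z10 [-151.  203.]
```

{"fn": "move_arm", "kwargs": {
  "gripper": [0.3, 0.3, 0.3, 0.3, 0.3, 0.3, 0.3, 0.3],
  "linear": [
    [-0.8, 0, 0],
    [-0.8, 0, 0],
    [-0.8, 0, 0],
    [-0.6, 0, 0],
    [-0.4, 0, 0],
    [-0.2, 0, 0],
    [-0.2, 0, 0],
    [0, 0, 0]
  ],
  "twist": [0, 0, 0, 0, 0, 0, 0, 0]
}}

```text
clock: 19.15
position: [0.5603, 0.0211, 0.0288]
tool_rot: [3.142, 0.0, 1.173]
force: [0.0, 0.3, -0.1]
grip_width: 0.0257
finger_force: 0.0
```

{"fn": "move_arm", "kwargs": {
  "gripper": [0.3, 0.3, 0.3, 0.3, 0.3, 0.3],
  "linear": [
    [-0.15, 0, 0],
    [-0.15, 0, 0],
    [-0.15, 0, 0],
    [-0.1, 0, 0],
    [0, 0, 0],
    [0, 0, 0]
  ],
  "twist": [0, 0, 0, 0, 0, 0]
}}

```text
clock: 19.75
position: [0.5582, 0.0166, 0.0287]
tool_rot: [-3.141, -0.0, 1.173]
force: [0.7, 5.8, 0.9]
grip_width: 0.0257
finger_force: 2.6
```

{"fn": "move_arm", "kwargs": {
  "gripper": [0.3, 0.3, 0.3, 0.3],
  "linear": [
    [-0.15, 0, 0],
    [-0.1, 0, 0],
    [0, 0, 0],
    [0, 0, 0]
  ],
  "twist": [0, 0, 0, 0]
}}

```text
clock: 20.15
position: [0.5578, 0.0164, 0.0288]
tool_rot: [-3.141, -0.003, 1.175]
force: [3.6, 16.0, 0.8]
grip_width: 0.0258
finger_force: 8.3
```

```bash
python3 - <<'E'
from h import *
go(W(-34,31.5,28),67.14); tubemeas()
E
```

```text
at jig [-34.3  33.8  28.8] yaw 67.3 lin cm [-0.23  0.03  0.08] twist 0.2
scene 2096
  px [388 220] z50 [-64. -68.] z10 [ -24. -108.]
  px [385 237] z50 [-98. -31.] z10 [-60. -68.]
  px [349 255] z50 [-99.  46.] z10 [-62.  15.]
  px [321 238] z50 [-38.  56.] z10 [ 4. 26.]
  px [318 225] z50 [-5. 39.] z10 [39.  8.]
  px [323 218] z50 [ 6. 20.] z10 [ 52. -13.]
  px [364 203] z50 [  1. -68.] z10 [  47. -109.]
side 1519
  px [328 184] z50 [ -2. 140.] z10 [-30. 205.]
  px [290 230] z50 [  6. -43.] z10 [-22.   7.]
  px [266 215] z50 [-58. -20.] z10 [-91.  32.]
  px [268 184] z50 [-114.   84.] z10 [-152.  144.]
  px [281 173] z50 [-114.  139.] z10 [-151.  203.]
```

The tube has stalled against the stop with 16 N of push and its right end at y of about -68. I'll back off and reseat it against the fence from the near side.

{"fn": "move_arm", "kwargs": {
  "gripper": [0.3, 0.3, 0.3, 0.3, 0.3, 0.35, 0.35, 0.35],
  "linear": [
    [2, 0, 0],
    [0, 0, -4],
    [0, 0, -4],
    [0, 0, -4],
    [0, 0, 0],
    [0, 0, 0],
    [0, 0, 0],
    [0, 0, 0]
  ],
  "twist": [0, 0, 0, 0, -8, -8, -8, -8]
}}

```text
clock: 21.05
position: [0.5648, 0.0318, 0.1488]
tool_rot: [-3.141, 0.001, 1.737]
force: [0.3, 0.3, 0.3]
grip_width: 0.0297
finger_force: 0.0
```

{"fn": "move_arm", "kwargs": {
  "gripper": [0.35, 0.35, 0.35, 0.35, 0.35, 0.35, 0.35, 0.35],
  "linear": [
    [0, 0, 0],
    [0, 0, 0],
    [0, 0, 0],
    [0, 0, 0],
    [0, 0, 0],
    [0, 0, 0],
    [0, 0, 0],
    [0, 0, 0]
  ],
  "twist": [-8, -8, -8, -8, -8, -8, -8, -2]
}}

```text
clock: 21.85
position: [0.5648, 0.0316, 0.1487]
tool_rot: [-3.141, -0.0, 2.746]
force: [0.6, 0.7, -0.2]
grip_width: 0.0297
finger_force: 0.0
```

{"fn": "move_arm", "kwargs": {
  "gripper": [0.35, 0.35, 0.35, 0.35],
  "linear": [
    [3.5, -3.4, 0],
    [3.5, -3.4, 0],
    [0, 0, 0],
    [0, 0, 0]
  ],
  "twist": [0, 0, 0, 0]
}}

```text
clock: 22.25
position: [0.4737, -0.0038, 0.1491]
tool_rot: [3.141, 0.0, 2.74]
force: [0.5, 1.0, 1.1]
grip_width: 0.0302
finger_force: 0.0
```

```bash
python3 - <<'E'
from h import *
go(W(-105,-13,28),157.14); tubemeas()
E
```

```text
at jig [-104.   -17.5  149.1] yaw 157.0 lin cm [ 0.11  0.44 12.11] twist -0.1
scene 2150
  px [388 220] z50 [-64. -68.] z10 [ -24. -108.]
  px [383 239] z50 [-100.  -25.] z10 [-62. -62.]
  px [348 255] z50 [-98.  48.] z10 [-61.  16.]
  px [326 238] z50 [-43.  50.] z10 [-1. 19.]
  px [326 223] z50 [-9. 25.] z10 [36. -8.]
  px [359 203] z50 [  6. -61.] z10 [  52. -101.]
  px [364 203] z50 [  1. -68.] z10 [  47. -109.]
side 629
  px [259 220] z50 [-61. -40.] z10 [-94.  10.]
  px [275 205] z50 [-60.  19.] z10 [-93.  73.]
  px [301 214] z50 [-0. 12.] z10 [-28.  67.]
  px [290 228] z50 [  3. -37.] z10 [-25.  13.]
  px [270 226] z50 [-33. -48.] z10 [-63.   2.]
```

{"fn": "move_arm", "kwargs": {
  "gripper": [0.35, 0.35, 0.35, 0.35, 0.35, 0.35, 0.35, 0.35],
  "linear": [
    [0, 0.4, 3],
    [0, 0, 3],
    [0, 0, 3],
    [0, 0, 3],
    [-0.8, 0, 0],
    [-0.8, 0, 0],
    [-0.6, 0, 0],
    [0, 0, 0]
  ],
  "twist": [0, 0, 0, 0, 0, 0, 0, 0]
}}

```text
clock: 23.15
position: [0.4978, -0.0085, 0.0301]
tool_rot: [3.141, 0.003, 2.743]
force: [-0.7, -0.3, -0.1]
grip_width: 0.0302
finger_force: 0.0
```

{"fn": "move_arm", "kwargs": {
  "gripper": [0.35, 0.35, 0.35, 0.35, 0.35, 0.35, 0.35, 0.35],
  "linear": [
    [-0.2, 0, 0],
    [-0.2, 0, 0],
    [-0.2, 0, 0],
    [-0.2, 0, 0],
    [-0.1, 0, 0],
    [-0.1, 0, 0],
    [0, 0, 0],
    [0, 0, 0]
  ],
  "twist": [0, 0, 0, 0, 0, 0, 0, 0]
}}

```text
clock: 23.95
position: [0.5031, -0.0112, 0.0284]
tool_rot: [-3.141, -0.004, 2.745]
force: [-12.2, 5.0, 8.3]
grip_width: 0.0298
finger_force: 6.4
```

```bash
python3 - <<'E'
from h import *
go(W(-74.5,-13,28),157.14);print(monitor.observe()['moment'])
E
```

```text
at jig [-74.  -12.9  28.4] yaw 157.2 lin cm [ 0.05 -0.01  0.04] twist 0.1
[1.23595696 2.29623736 0.21827811]
```

{"fn": "move_arm", "kwargs": {
  "gripper": [0.35, 0.35, 0.35, 0.35, 0.35, 0.35, 0.35, 0.35],
  "linear": [
    [-0.15, 0, 0],
    [0, 0, 0],
    [0.5, 0, 0],
    [1.5, 0, 0],
    [1, 0, 0],
    [0, 0, -4],
    [0, 0, -4],
    [0, 0, -4]
  ],
  "twist": [0, 0, 0, 0, 0, 0, 0, 0]
}}

```text
clock: 24.75
position: [0.4785, -0.001, 0.1502]
tool_rot: [-3.141, -0.0, 2.744]
force: [0.3, -0.5, 0.1]
grip_width: 0.0299
finger_force: 0.0
```

{"fn": "move_arm", "kwargs": {
  "gripper": [0.3, 0.3, 0.3, 0.3, 0.3, 0.3, 0.3, 0.3],
  "linear": [
    [-3.5, 3.5, 0],
    [-3.5, 3.5, 0],
    [0, 0, 0],
    [0, 0, 0],
    [0, 0, 0],
    [0, 0, 0],
    [0, 0, 0],
    [0, 0, 0]
  ],
  "twist": [0, 0, 8, 8, 8, 8, 8, 8]
}}

```text
clock: 25.55
position: [0.5705, 0.0365, 0.1487]
tool_rot: [3.141, 0.0, 1.9]
force: [-0.1, -0.4, -0.9]
grip_width: 0.0258
finger_force: 0.0
```

{"fn": "move_arm", "kwargs": {
  "gripper": [0.3, 0.3, 0.3, 0.3, 0.3, 0.3, 0.3],
  "linear": [
    [0, 0, 0],
    [0, 0, 0],
    [0, 0, 0],
    [0, 0, 0],
    [0, 0, 0],
    [0, 0, 0],
    [0, 0, 0]
  ],
  "twist": [8, 8, 8, 8, 8, 2, 0]
}}

```text
clock: 26.25
position: [0.5705, 0.0366, 0.1486]
tool_rot: [3.142, 0.0, 1.175]
force: [0.2, -0.3, -1.0]
grip_width: 0.0259
finger_force: 0.0
```

```bash
python3 - <<'E'
from h import *
go(W(-34,55,28),67.14); tubemeas()
f=load('scene')
for y in(22,):
    for P in((-60,y,50),(0,y,50),(-60,y,10),(-60,-68,50),(-60,-68,10)): print(P,proj(f,W(*P))[0].round(1))
E
```

```text
at jig [-30.5  57.3 148.6] yaw 67.3 lin cm [-0.22 -0.35 12.06] twist 0.2
scene 1519
  px [325 220] z50 [-1. 21.] z10 [ 45. -12.]
  px [340 214] z50 [ -1. -11.] z10 [ 44. -47.]
  px [386 220] z50 [-62. -65.] z10 [ -22. -105.]
  px [385 235] z50 [-93. -35.] z10 [-56. -72.]
  px [345 255] z50 [-96.  51.] z10 [-58.  21.]
  px [325 238] z50 [-42.  51.] z10 [ 0. 20.]
side 292
  px [270 210] z50 [-60.  -1.] z10 [-93.  52.]
  px [279 205] z50 [-53.  22.] z10 [-86.  77.]
  px [301 211] z50 [-5. 22.] z10 [-34.  77.]
  px [302 215] z50 [ 3. 10.] z10 [-25.  64.]
  px [291 225] z50 [ -0. -28.] z10 [-28.  23.]
(-60, 22, 50) [345.8 237.2]
(0, 22, 50) [324.4 220. ]
(-60, 22, 10) [345.1 256. ]
(-60, -68, 50) [386.5 218.7]
(-60, -68, 10) [384.8 237.1]
```

The measured corners match the goal within a pixel. I'll do a light confirming push on the left end.

{"fn": "move_arm", "kwargs": {
  "gripper": [0.3, 0.3, 0.3, 0.3, 0.3, 0.3, 0.3, 0.3],
  "linear": [
    [0, -0.35, 3],
    [0, 0, 3],
    [0, 0, 3],
    [0, 0, 3],
    [0, 0, 0],
    [-1, 0, 0],
    [-0.8, 0, 0],
    [-0.2, 0, 0]
  ],
  "twist": [0, 0, 0, 0, 0, 0, 0, 0]
}}

```text
clock: 27.15
position: [0.5598, 0.0179, 0.0303]
tool_rot: [3.14, -0.001, 1.172]
force: [0.3, 0.5, 0.5]
grip_width: 0.0258
finger_force: 0.0
```

{"fn": "move_arm", "kwargs": {
  "gripper": [0.3, 0.3, 0.3, 0.3, 0.3, 0.3],
  "linear": [
    [-0.15, 0, 0],
    [-0.15, 0, 0],
    [-0.15, 0, 0],
    [-0.1, 0, 0],
    [0, 0, 0],
    [0, 0, 0]
  ],
  "twist": [0, 0, 0, 0, 0, 0]
}}

```text
clock: 27.75
position: [0.5584, 0.0163, 0.0292]
tool_rot: [3.141, -0.002, 1.175]
force: [3.5, 8.7, 3.8]
grip_width: 0.0256
finger_force: 5.1
```

```bash
python3 - <<'E'
from h import *
go(W(-34,33.8,28),67.14)
E
```

```text
at jig [-33.7  33.9  29.2] yaw 67.3 lin cm [-0.01 -0.03  0.12] twist 0.2
```

{"fn": "move_arm", "kwargs": {
  "gripper": [0.3, 0.3, 0.3, 0.3, 0.3, 0.3, 0.3, 0.3],
  "linear": [
    [0.5, 0, 0],
    [2, 0, 0],
    [0, 0, -4],
    [0, 0, -4],
    [0, 0, -4],
    [0, 0, -3],
    [0, 0, 0],
    [0, 0, 0]
  ],
  "twist": [0, 0, 0, 0, 0, 0, 0, 0]
}}

```text
clock: 28.55
position: [0.5672, 0.0378, 0.179]
tool_rot: [3.141, -0.001, 1.173]
force: [-0.7, -0.4, -0.3]
grip_width: 0.0256
finger_force: 0.0
```

```bash
python3 - <<'E'
from h import *
tubemeas()
s,d=load('scene'),load('side')
for n,f in(('scene',s),('side',d)):
    for P in((-75,-75,56),(-136,-91,40),(60,28,40)):
        u,v=proj(f,W(*P))[0].astype(int); print(n,P,f['img'][v-1:v+2,u-1:u+2].mean((0,1)).round())
print(bot.job_done())
E
```

```text
scene 1545
  px [325 220] z50 [-1. 21.] z10 [ 45. -12.]
  px [340 214] z50 [ -1. -11.] z10 [ 44. -47.]
  px [386 220] z50 [-62. -65.] z10 [ -22. -105.]
  px [385 235] z50 [-93. -35.] z10 [-56. -72.]
  px [345 255] z50 [-96.  51.] z10 [-58.  21.]
  px [325 238] z50 [-42.  51.] z10 [ 0. 20.]
side 314
  px [269 211] z50 [-60.  -5.] z10 [-93.  48.]
  px [279 205] z50 [-53.  22.] z10 [-86.  77.]
  px [301 211] z50 [-5. 22.] z10 [-34.  77.]
  px [302 215] z50 [ 3. 10.] z10 [-25.  64.]
  px [290 226] z50 [ -0. -32.] z10 [-28.  19.]
scene (-75, -75, 56) [74. 71. 72.]
scene (-136, -91, 40) [207. 205. 203.]
scene (60, 28, 40) [179. 152. 138.]
side (-75, -75, 56) [59. 58. 57.]
side (-136, -91, 40) [188. 186. 178.]
side (60, 28, 40) [179. 153. 132.]
the job is handed in; nothing more can be done
None
```

The job is handed in at about 28.6 s: the tube was tipped holes-up and the flip stop dropped (on the second try), then the tube was pushed square against the fence and butted on the stop, within about 2 mm by camera and with firm contact felt on both faces.

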